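Reset the oil-filter indicators in flow order

ROBOT

A 6-joint arm with a two-finger parallel gripper is mounted at the origin on the work surface. World frame = base frame: x ahead of the robot, y to its left, z up, the work surface at z = 0. Lengths are in m, angles in degrees, forces in N, time in s.
With the tool pointing down it reaches from about 0.35 to 0.875 m from the base axis. Payload 4.2 kg.
Tool frame: the origin (TCP) lies between the finger pads; the fingertips stand 11 mm ahead of it and the grasp point (between the pads) lies 8 mm behind it; z points along the fingers, y is the direction in which the jaws open and shut (so a half turn about z gives the same grasp; the last joint's range is limited). The gripper opens to 87 mm and grips with 3 to 60 N. Pads are 19 mm wide; open, the fingers measure 117 mm over their backs; the gripper's body (75 mm by 190 mm) begins 51 mm behind the grasp point.
Start: joints at [-60.585, 22.042, 0.453, 0, -68.411, -14.817], TCP at [0.158, -0.605, 0.205] pointing down, gripper open.
Joint ranges: [-179.83, 179.83], [-69.29, 118.12], [-61.27, 80.66], [-181.25, 117.63], [-171.15, -9.14], [-177.46, 177.46]. Speed limits (degrees/s): [159.86, 159.86, 180, 180, 180, 180].

INTERFACE

Orientations are given as a 3x3 rotation matrix whose columns are the frame's x, y, z axes.
In Python, from station import sense, capture, get_calibration, finish_job, search_frame, cut_out gives the robot as it stands.
- The arm moves only by the tool arm_command, never from a script. Its argument "rows" is a list of rows, each an object with "fingers": the opening in per cent of the stroke, from 0 (shut) to 100 (fully open); "travel": the shift along the tool's x, y, z in cm, a list of three; "roll": the turn about the tool's z in degrees. A call has 1 to 10 rows; each row is the pose to reach, as a shift and turn from the pose commanded when the call began, along the tool's axes at that moment; what a row does not reach only later rows make up. A row lasts 1/10 s, in which the tool goes at most 50 mm and 8.59 degrees, less where a joint would pass 70% of its speed; a pose out of reach is approached as far as the arm can. A call with a gripper value outside its range is refused whole. The fingers move at their own pace and stop on an object; the grip force is fixed at half the most. Time passes only in rows, so rows that repeat a pose let the fingers close. It gives the time, the measured TCP pose, the force and the opening at its end, in the units of the state.
- sense(): the state, without advancing time (a new reading comes with each control period).
- capture(name): name is "scene" or "top"; returns (picture, depth): 384x512x3 uint8, red, green, blue; 384x512 float32, m along the optical axis (not along the pixel's ray), 0 where there is no reading.
- get_calibration(name): a dict with "fov_y" (degrees; the focal length in pixels is half the picture's height over the tangent of half this angle, whatever the lens; pixels are square), "cx", "cy" (the principal point, pixels), "origin" and "attitude" of the camera in the world. Camera axes: x right, y down, z forward; pixel columns grow to the right and rows downward; lengths in m; the calibration is good to about 2 mm. A picture is of the moment at which its call begins. get_calibration takes no time and is no camera call.
- finish_job(): hands the job in, once; it reports no verdict.
Trained networks look in the newest picture that a camera, given by its name, has taken for a name from the list of things; names that differ only in an ending like _2 or _b are one class to them, and where a whole thing is asked for, a point or a joint stands for the part that bears it (a point fixed in the world has none). Each returns a list of dicts, best first, with "p" (0 to 1); they miss things now and then, are a little off and sometimes report something else, mostly with a low value. They report only what shows in the picture. A call takes as long as a camera call. They do not tell look-alikes from the thing itself.
- search_frame(camera, label): "position" ([x, y, z] in m, in world coordinates, good to about 4 mm: the middle of the surface that is visible of it).
- cut_out(camera, label): "mask" (384x512 bool, what is visible of it).
The state is a dict: "time_s": time; "joints": joint angles; "joint_velocities": joint speeds; "effort": joint torques, N m; "tcp_pos": TCP position; "ee_rot": TCP orientation; "wrist_force": force on the tool from outside, world axes, zero at the start; "moment": the same for the moment, N m; "gripper_width": opening from 0.0 (shut) to 1.0 (fully open).
Only numpy, scipy, OpenCV 4.12 (cv2) and the standard library are available. Lean on these libraries where they do the work, as an engineer would, in place of code of your own. Each camera call takes 0.05 s, during which the arm holds its last target. There are 200 camera calls.

TASK

Three of the transmission-oil filters on the bench have been serviced: reset their pop-up clogging indicators in flow order by gently pressing the coloured button on top all the way in, first blue, then yellow, then green (each stays in by itself). Press with the fingertips, lightly, and finish each button before going on to the next. Leave the red filter's button up, and do not lift, tip or shift any filter or the parts lying around them.

Things in the scene. Friction and masses are not known exactly. Their poses are not given: they have to be found in the camera images.
- blue_filter: loose upright oil filter, 0.6 to 1.2 kg: blue can 68 mm in diameter, round aluminium head 72 mm in diameter with its top 76 mm above the bench, two brass ports level with the head reaching 44 mm from the axis; origin at the centre of its underside, z up along the axis
- blue_button (a joint): travel of the blue indicator button down into its filter, in m: 0 popped up, 0.014 fully in; it starts between 0 and 0.003. It has no spring: it resists with about 3 N and stays where it is left, to its stop at 0.014
- blue_top (a point): centre of the top face of the blue button's flat round blue cap, 28 mm in diameter, on the filter's axis; moves with it. The cap is springy: it gives 0.5 mm per newton (7 mm at most), cushioning the stop. Unpressed, the top face is 104 mm above the bench at travel 0 and 90 mm fully in; pressed home with 6 N it is at 87 mm. The black collar round it, 40 mm wide, has its top at 82 mm
- yellow_filter: loose upright oil filter, 0.6 to 1.2 kg: yellow can 68 mm in diameter, round aluminium head 72 mm in diameter with its top 76 mm above the bench, two brass ports level with the head reaching 44 mm from the axis; origin at the centre of its underside, z up along the axis
- yellow_button (a joint): travel of the yellow indicator button down into its filter, in m: 0 popped up, 0.014 fully in; it starts between 0 and 0.003. It has no spring: it resists with about 3 N and stays where it is left, to its stop at 0.014
- yellow_top (a point): centre of the top face of the yellow button's flat round yellow cap, 28 mm in diameter, on the filter's axis; moves with it. The cap is springy: it gives 0.5 mm per newton (7 mm at most), cushioning the stop. Unpressed, the top face is 104 mm above the bench at travel 0 and 90 mm fully in; pressed home with 6 N it is at 87 mm. The black collar round it, 40 mm wide, has its top at 82 mm
- green_filter: loose upright oil filter, 0.6 to 1.2 kg: green can 68 mm in diameter, round aluminium head 72 mm in diameter with its top 76 mm above the bench, two brass ports level with the head reaching 44 mm from the axis; origin at the centre of its underside, z up along the axis
- green_button (a joint): travel of the green indicator button down into its filter, in m: 0 popped up, 0.014 fully in; it starts between 0 and 0.003. It has no spring: it resists with about 3 N and stays where it is left, to its stop at 0.014
- green_top (a point): centre of the top face of the green button's flat round green cap, 28 mm in diameter, on the filter's axis; moves with it. The cap is springy: it gives 0.5 mm per newton (7 mm at most), cushioning the stop. Unpressed, the top face is 104 mm above the bench at travel 0 and 90 mm fully in; pressed home with 6 N it is at 87 mm. The black collar round it, 40 mm wide, has its top at 82 mm
- red_filter: loose upright oil filter, 0.6 to 1.2 kg: red can 68 mm in diameter, round aluminium head 72 mm in diameter with its top 76 mm above the bench, two brass ports level with the head reaching 44 mm from the axis; origin at the centre of its underside, z up along the axis
- red_button (a joint): travel of the red indicator button down into its filter, in m: 0 popped up, 0.014 fully in; it starts between 0 and 0.003. It has no spring: it resists with about 3 N and stays where it is left, to its stop at 0.014
- red_top (a point): centre of the top face of the red button's flat round red cap, 28 mm in diameter, on the filter's axis; moves with it. The cap is springy: it gives 0.5 mm per newton (7 mm at most), cushioning the stop. Unpressed, the top face is 104 mm above the bench at travel 0 and 90 mm fully in; pressed home with 6 N it is at 87 mm. The black collar round it, 40 mm wide, has its top at 82 mm
- clutch_ring: flat dark steel clutch ring lying on the bench, 107 mm across its teeth, 10 mm high, hollow middle; origin at the centre of its underside; a loose bystander
- gear_shaft: steel gear shaft standing on end, gear 75 mm wide, 98 mm high in all; origin at the centre of its underside; a loose bystander
- socket_large: upright steel socket, 28 mm diameter, 40 mm high; origin at the centre of its underside; a loose bystander
- socket_small: upright steel socket, 24 mm diameter, 34 mm high; origin at the centre of its underside; a loose bystander
- drum: open dark steel drum, 100 mm wide, 45 mm high; origin at the centre of its underside; a loose bystander
- plate_stack: stack of steel and brown friction plates, 94 mm wide, 20 mm high, one loose piece; origin at the centre of its underside; a loose bystander
- screwdriver: screwdriver with an orange handle lying on the bench, under 35 mm high; its x axis runs along it, tip to +x; a loose bystander
There are look-alikes about, which are no part of the job. Leave any turquoise look-alike of the green_filter alone.

How it is judged (in metres and radians):
On the way, in this order (a step that is already met when the one before it is completed fails the run):
1. blue button in; yellow and green still up (value of joint blue_button above 0.0105 m and value of joint each of yellow_button, green_button below 0.006 m), for 0.1 s.
2. blue and yellow buttons in; green still up (value of joint each of blue_button, yellow_button above 0.0105 m and value of joint green_button below 0.006 m), for 0.1 s.
3. blue, yellow and green buttons in (value of joint each of blue_button, yellow_button, green_button above 0.0105 m), for 0.1 s.
At the end, for the whole second after the job is handed in: The blue, yellow and green buttons are in (travel over 10.5 mm of 14), the red one is up (under 6 mm), and all four filters stand upright and still (tilt under 0.1 rad) within 20 mm of where they stood (all of step 3 and value of joint red_button below 0.006 m and distance of each of blue_filter, yellow_filter, green_filter, red_filter from where it was at the start of the episode below 0.02 m and angle between each of blue_filter, yellow_filter, green_filter, red_filter's own z axis and vertical below 0.1 rad and linear speed of each of blue_filter, yellow_filter, green_filter, red_filter below 0.02 m/s); the robot touches nothing.
It fails at once if the red button pressed in by more than 6 mm (value of joint red_button above 0.006 m).
It fails at once if a filter pressed or knocked with more than 25 N (contact force between any of the arm, the fingers and blue_filter above 25 N or contact force between any of the arm, the fingers and yellow_filter above 25 N or contact force between any of the arm, the fingers and green_filter above 25 N or contact force between any of the arm, the fingers and red_filter above 25 N).
It fails at once if a filter lifted, shifted by more than 20 mm or tipped by more than 0.2 rad (distance of any of blue_filter, yellow_filter, green_filter, red_filter from where it was at the start of the episode above 0.02 m or angle between any of blue_filter, yellow_filter, green_filter, red_filter's own z axis and vertical above 0.2 rad or height (world z) of any of blue_filter, yellow_filter, green_filter, red_filter above 0.012 m).
It fails at once if a bystander moved by more than 20 mm (distance of any of clutch_ring, gear_shaft, socket_large, socket_small, drum, plate_stack, screwdriver from where it was at the start of the episode above 0.02 m).
It also fails if it takes over 48 s, if anything falls off the work surface, if the arm or the gripper's body presses on something with over 40 N, if the wrist force passes 120 N, or if a joint passes its speed limit or range.

## Working session

There is one attempt and no reset: what is moved stays moved. The work goes in short steps, Python scripts to look and compute and a tool call to move; the robot and the scene stay as the last step left them, time stands still between calls to the robot, and variables do not carry over. Pictures are saved under pics/ and viewed, about 8 in all and at most 12, crops included, and the job is handed in when it is done.

Besides the shell and the picture viewer there is one more tool, called after "Request:" as name(argument=value, ...) on one line, values as JSON. arm_command: Moves the arm, as the interface text tells. Its arguments: {"type":"object","properties":{"rows":{"type":"array","items":{"type":"object","properties":{"fingers":{"type":"number"},"travel":{"type":"array","items":{"type":"number"}},"roll":{"type":"number"}}}}},"required":["rows"]}

```bash
mkdir -p pics; cat > h.py <<'E'
import numpy as np, cv2
from station import *
def world(cam,d,mask=None):
    c=get_calibration(cam);f=d.shape[0]/2/np.tan(np.radians(c['fov_y'])/2)
    v,u=np.indices(d.shape)
    P=np.stack([(u-c['cx'])/f*d,(v-c['cy'])/f*d,d],-1)
    return P@np.array(c['attitude']).T+np.array(c['origin'])
E
python3 - <<'E'
from h import *
s=sense();print(s['time_s'],s['tcp_pos'],np.round(s['ee_rot'],3).tolist(),s['wrist_force'])
for cam in('top','scene'):
    p,d=capture(cam);np.savez(f'{cam}.npz',p=p,d=d)
    cv2.imwrite(f'pics/{cam}.png',cv2.resize(p[...,::-1],(800,600),interpolation=cv2.INTER_CUBIC))
    c=get_calibration(cam);print(cam,{k:np.round(v,3).tolist() for k,v in c.items() if not isinstance(v,str)})
    W=world(cam,d)
    for l in ['blue_top','yellow_top','green_top','red_top','gear_shaft']:
        print(l,[(np.round(r['position'],3).tolist(),round(r['p'],2)) for r in search_frame(cam,l)])
E
```

```text
0.0 [ 0.15737415 -0.60419381  0.20435239] [[-0.968, -0.252, -0.001], [-0.252, 0.968, 0.002], [0.0, 0.002, -1.0]] [ 0.24999456  0.27635276 -0.03365943]
top {'fov_y': 44.603, 'cx': 252.071, 'cy': 195.47, 'origin': [0.491, 0.001, 1.329], 'attitude': [[0.015, -0.997, 0.07], [-1.0, -0.015, -0.006], [0.007, -0.07, -0.997]]}
blue_top [([0.469, 0.022, 0.1], 0.49)]
yellow_top [([0.469, 0.022, 0.103], 0.18)]
green_top [([0.455, 0.204, 0.01], 0.69), ([0.474, -0.247, 0.098], 0.55)]
red_top [([0.57, 0.338, 0.034], 0.46), ([0.593, 0.134, 0.099], 0.39)]
gear_shaft [([0.571, 0.34, 0.033], 0.67)]
scene {'fov_y': 51.85, 'cx': 253.753, 'cy': 191.684, 'origin': [1.201, -0.592, 0.683], 'attitude': [[0.675, 0.418, -0.608], [0.738, -0.374, 0.562], [0.007, -0.828, -0.561]]}
blue_top [([0.472, 0.019, 0.096], 0.49)]
yellow_top []
green_top [([0.518, -0.387, 0.104], 0.61)]
red_top []
gear_shaft [([0.581, 0.341, 0.036], 0.98)]
```

View pics/top.png

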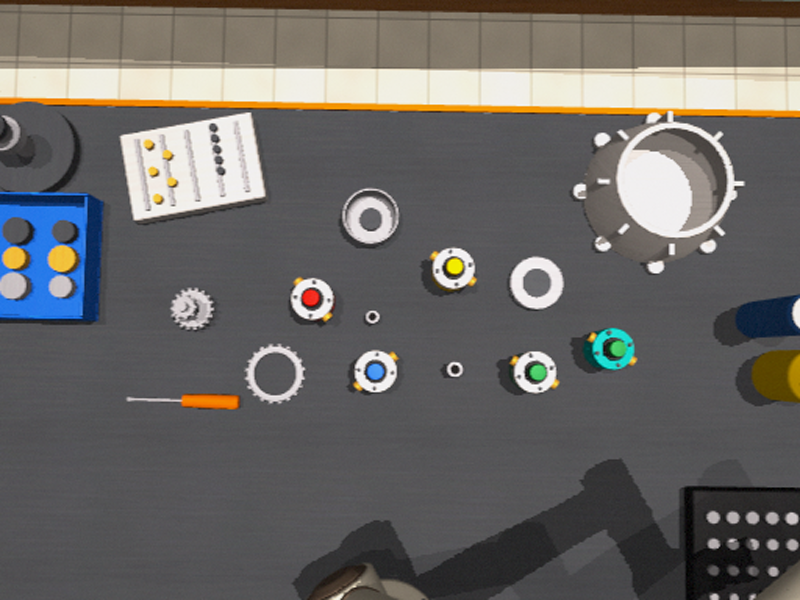

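View pics/scene.png

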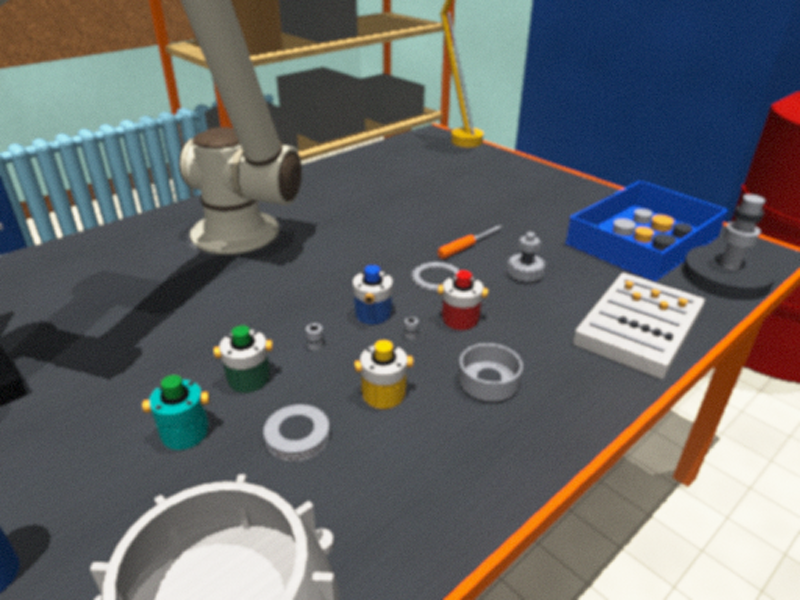

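The top view shows these caps in the 800x600 picture: blue (375,372), yellow (454,266), red (311,297) and green (537,372) on an aluminium head. A second green cap at (617,349) sits on a turquoise head, which is the look-alike. The scene view agrees: the green can is at (245,360) and the turquoise one at (178,415). I choose blue (375,372), yellow (454,266) and green (537,372). Next I measure the caps and check the green choice in a close crop.

```bash
cat > caps.py <<'E'
from h import *
def caps(cam,p,d,seeds):
    W=world(cam,d);hsv=cv2.cvtColor(p,cv2.COLOR_RGB2HSV);out={}
    for n,(xy,h) in seeds.items():
        dh=np.abs((hsv[...,0].astype(int)-h+90)%180-90)
        m=(dh<14)&(hsv[...,1]>110)&(d>0)&(np.hypot(W[...,0]-xy[0],W[...,1]-xy[1])<.025)&(W[...,2]>.08)&(W[...,2]<.12)
        z=np.percentile(W[m][:,2],80) if m.any() else 0; t=m&(abs(W[...,2]-z)<.003)
        q=W[t]; (c,r)=cv2.minEnclosingCircle(q[:,:2].astype(np.float32)) if len(q) else ((0,0),0)
        out[n]=(int(t.sum()),np.round(np.median(q,0),4).tolist(),np.round(c,4).tolist(),round(r,4))
    return out
S={'blue':((.470,.021),108),'yellow':((.648,-.108),27),'green':((.474,-.247),65),'red':((.593,.134),0),'turq':((.515,-.385),65)}
E
python3 - <<'E'
from caps import *
for cam in('top','scene'):
    z=np.load(f'{cam}.npz')
    for k,v in caps(cam,z['p'],z['d'],S).items(): print(cam,k,v)
p=np.load('top.npz')['p'][200:265,310:420,::-1];q=np.load('scene.npz')['p'][195:300,80:190,::-1]
a=cv2.resize(p,(400,236),interpolation=2);b=cv2.resize(q,(400,382),interpolation=2)
cv2.imwrite('pics/crop.png',np.vstack([a,b]))
E
```

```text
top blue (48, [0.4674, 0.024, 0.1028], [0.4671, 0.0238], 0.0135)
top yellow (61, [0.647, -0.1075, 0.1008], [0.6468, -0.1076], 0.0136)
top green (59, [0.4702, -0.2476, 0.1024], [0.4702, -0.2479], 0.0133)
top red (58, [0.5899, 0.1342, 0.1019], [0.5899, 0.1344], 0.0136)
top turq (53, [0.5113, -0.3806, 0.1045], [0.512, -0.3815], 0.0135)
scene blue (44, [0.47, 0.0215, 0.103], [0.4678, 0.0231], 0.015)
scene yellow (69, [0.6486, -0.1096, 0.1019], [0.647, -0.1088], 0.0139)
scene green (68, [0.4713, -0.2506, 0.1022], [0.4706, -0.2503], 0.0149)
scene red (45, [0.5932, 0.1315, 0.1028], [0.591, 0.1334], 0.0142)
scene turq (91, [0.5139, -0.3846, 0.1047], [0.5129, -0.3844], 0.0155)
```

View pics/crop.png

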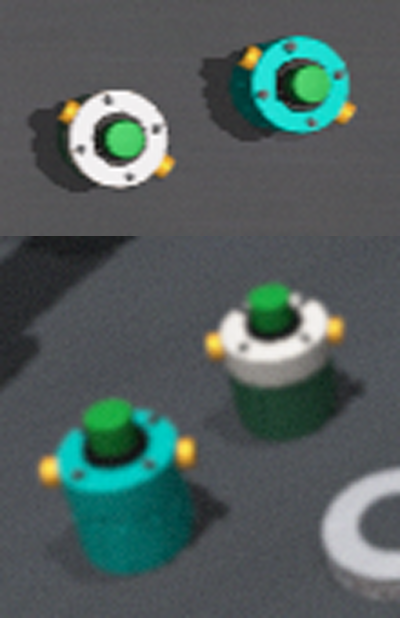

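The crop confirms it. Green's aluminium head is at about (118,138) in the upper half, over a dark green can, and the turquoise body is the decoy. The caps measure about 14 mm in radius and 101–103 mm high, as they should. Targets are blue (0.468,0.0235), yellow (0.647,-0.108) and green (0.4705,-0.249). Now I shut the fingers and move over blue.

Request:
arm_command(rows=[{"fingers": 0, "roll": 0, "travel": [-3, 3.5, 0]}, {"fingers": 0, "roll": 0, "travel": [-6.4, 7.4, 0]}, {"fingers": 0, "roll": 0, "travel": [-9.6, 11.1, 0]}, {"fingers": 0, "roll": 0, "travel": [-12.8, 14.8, 0]}, {"fingers": 0, "roll": 0, "travel": [-16, 18.5, 0]}, {"fingers": 0, "roll": 0, "travel": [-19.2, 22.2, 0]}, {"fingers": 0, "roll": 0, "travel": [-22.4, 25.9, 0]}, {"fingers": 0, "roll": 0, "travel": [-25.6, 29.6, 0]}, {"fingers": 0, "roll": 0, "travel": [-28.8, 33.3, 0]}, {"fingers": 0, "roll": 0, "travel": [-32, 37, 0]}])

```text
time_s: 1.6
tcp_pos: [0.3745, -0.1642, 0.206]
ee_rot: [[-0.968, -0.252, 0.002], [-0.252, 0.968, -0.0], [-0.002, -0.001, -1.0]]
wrist_force: [0.5, 0.3, 0.7]
gripper_width: 0.173
```

```bash
cat > go.py <<'E'
import sys
from h import *
s=sense();x,y,z=map(float,sys.argv[1:4])
R=np.array(s['ee_rot']);p=np.array(s['tcp_pos'])
print('t',s['time_s'],'tcp',np.round(p,4),'F',np.round(s['wrist_force'],2),'w',s['gripper_width'],'v',np.abs(s['joint_velocities']).max())
print('travel cm',np.round(R.T@(np.array([x,y,z])-p)*100,2));print(np.round(R,3).tolist())
E
python3 go.py .468 .0235 .15
```

```text
t 1.6 tcp [ 0.3745 -0.1642  0.206 ] F [0.5  0.32 0.69] w 0.17252627341143603 v 68.76473954943748
travel cm [-13.77  15.81   5.62]
[[-0.968, -0.252, 0.002], [-0.252, 0.968, -0.0], [-0.002, -0.001, -1.0]]
```

Request:
arm_command(rows=[{"fingers": 0, "roll": 0, "travel": [-3, 3.5, 0]}, {"fingers": 0, "roll": 0, "travel": [-6.2, 7.1, 0]}, {"fingers": 0, "roll": 0, "travel": [-9.4, 10.7, 0]}, {"fingers": 0, "roll": 0, "travel": [-12.3, 14.2, 1]}, {"fingers": 0, "roll": 0, "travel": [-13.8, 15.8, 2.5]}, {"fingers": 0, "roll": 0, "travel": [-13.8, 15.8, 4]}, {"fingers": 0, "roll": 0, "travel": [-13.8, 15.8, 5.6]}, {"fingers": 0, "roll": 0, "travel": [-13.8, 15.8, 5.6]}, {"fingers": 0, "roll": 0, "travel": [-13.8, 15.8, 5.6]}, {"fingers": 0, "roll": 0, "travel": [-13.8, 15.8, 5.6]}])

```text
time_s: 2.6
tcp_pos: [0.4684, 0.0216, 0.1505]
ee_rot: [[-0.968, -0.252, 0.002], [-0.252, 0.968, 0.0], [-0.002, -0.0, -1.0]]
wrist_force: [-0.3, 0.7, 0.3]
gripper_width: 0.002
```

```bash
python3 go.py .468 .0235 .098; python3 - <<'E'
from h import *
a,_=capture('top');b,_=capture('scene')
a=cv2.resize(a[180:290,180:300,::-1],(480,440),interpolation=2);b=cv2.resize(b[90:250,180:300,::-1],(330,440),interpolation=2)
cv2.imwrite('pics/over.png',np.hstack([a,b]))
E
```

```text
t 2.6 tcp [0.4684 0.0216 0.1505] F [-0.31  0.69  0.29] w 0.002488360748906542 v 0.35084470103710386
travel cm [-0.    0.19  5.25]
[[-0.968, -0.252, 0.002], [-0.252, 0.968, 0.0], [-0.002, -0.0, -1.0]]
```

View pics/over.png

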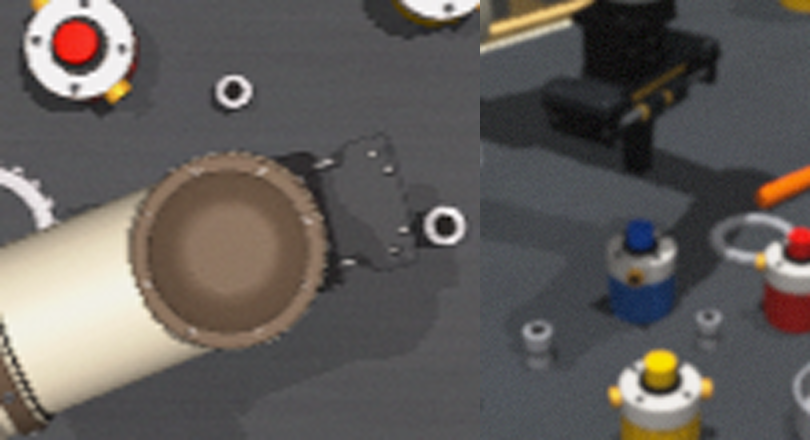

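The fingertips in the right half, at (637,165), hang over the blue cap at (640,230), and the red and other parts are clear. Now I press down slowly.

Request:
arm_command(rows=[{"fingers": 0, "roll": 0, "travel": [0, 0.2, 1.5]}, {"fingers": 0, "roll": 0, "travel": [0, 0.2, 3]}, {"fingers": 0, "roll": 0, "travel": [0, 0.2, 3.4]}, {"fingers": 0, "roll": 0, "travel": [0, 0.2, 3.7]}, {"fingers": 0, "roll": 0, "travel": [0, 0.2, 3.9]}, {"fingers": 0, "roll": 0, "travel": [0, 0.2, 4.1]}, {"fingers": 0, "roll": 0, "travel": [0, 0.2, 4.3]}, {"fingers": 0, "roll": 0, "travel": [0, 0.2, 4.5]}, {"fingers": 0, "roll": 0, "travel": [0, 0.2, 4.5]}])

```text
time_s: 3.6
tcp_pos: [0.467, 0.0235, 0.1043]
ee_rot: [[-0.968, -0.252, -0.0], [-0.252, 0.968, -0.0], [0.0, 0.0, -1.0]]
wrist_force: [-0.7, 0.4, 0.0]
gripper_width: 0.005
```

```bash
python3 - <<'E'
from h import *
s=sense();print(s['time_s'],s['tcp_pos'],s['wrist_force'],s['moment'])
b,d=capture('scene')
cv2.imwrite('pics/press.png',cv2.resize(b[110:230,200:300,::-1],(500,600),interpolation=2))
E
```

```text
3.6 [0.46703956 0.02349257 0.10429066] [-0.66588312  0.36394313  0.02156331] [-0.01601922  0.00494635  0.03878942]
```

View pics/press.png

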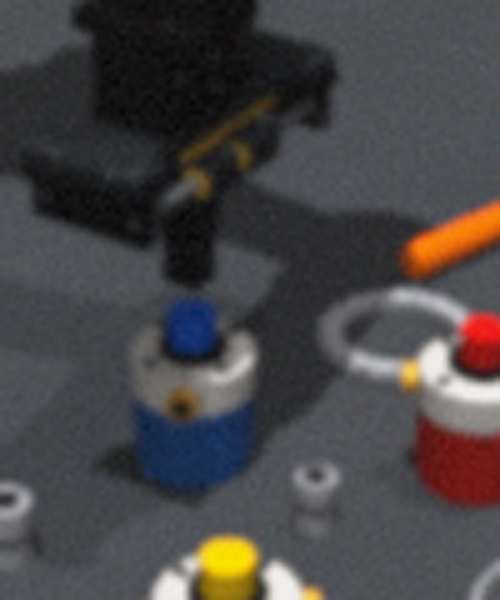

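The picture still shows a gap between the fingertips, bottom at (187,282), and the cap, top at about (190,305). The zero force agrees. I'll measure the tip with depth.

```bash
python3 - <<'E'
from h import *
b,d=capture('scene');W=world('scene',d)
for r in range(148,188,2):
    c=237; print(r,b[r,c],np.round(W[r,c],3), np.round(W[r,c+3],3))
E
```

```text
148 [75 77 77] [ 0.509 -0.013  0.207] [ 0.508 -0.002  0.203]
150 [30 26 29] [0.483 0.009 0.183] [0.473 0.028 0.173]
152 [16 17 15] [0.483 0.008 0.177] [0.474 0.027 0.167]
154 [18 21 17] [0.479 0.012 0.168] [0.475 0.026 0.162]
156 [11 11 11] [0.478 0.013 0.161] [0.472 0.028 0.154]
158 [17 17 19] [0.477 0.013 0.155] [0.476 0.024 0.15 ]
160 [15 17 15] [0.474 0.016 0.146] [0.473 0.027 0.142]
162 [16 15 18] [0.475 0.014 0.141] [0.475 0.026 0.137]
164 [13 12 17] [0.475 0.014 0.135] [0.475 0.025 0.131]
166 [25 21 27] [0.472 0.016 0.126] [0.476 0.024 0.125]
168 [53 56 62] [ 0.317  0.146 -0.   ] [0.327 0.151 0.002]
170 [37 54 93] [0.458 0.028 0.102] [0.466 0.033 0.104]
172 [ 18  44 101] [0.468 0.02  0.103] [0.473 0.026 0.103]
174 [ 15  47 108] [0.477 0.012 0.104] [0.481 0.019 0.103]
176 [ 13  49 110] [0.474 0.014 0.095] [0.48  0.02  0.095]
178 [ 14  47 112] [0.479 0.01  0.093] [0.48  0.02  0.089]
180 [17 36 73] [0.476 0.012 0.084] [0.48  0.02  0.082]
182 [43 41 42] [0.481 0.008 0.081] [0.485 0.015 0.08 ]
184 [97 97 93] [0.484 0.005 0.077] [0.49  0.011 0.077]
186 [114 108 103] [ 0.492 -0.002  0.077] [0.498 0.004 0.078]
```

The tip bottom is actually at z≈0.122, about 28 mm above where the stated geometry puts it, and it is laterally right over the cap (top at 0.1035). I'll descend by force and keep the steps small.

Request:
arm_command(rows=[{"fingers": 0, "roll": 0, "travel": [0, 0, 0.5]}, {"fingers": 0, "roll": 0, "travel": [0, 0, 1.0]}, {"fingers": 0, "roll": 0, "travel": [0, 0, 1.3]}, {"fingers": 0, "roll": 0, "travel": [0, 0, 1.5]}, {"fingers": 0, "roll": 0, "travel": [0, 0, 1.7]}, {"fingers": 0, "roll": 0, "travel": [0, 0, 1.9]}, {"fingers": 0, "roll": 0, "travel": [0, 0, 2.0]}])

```text
time_s: 4.4
tcp_pos: [0.4673, 0.0235, 0.0845]
ee_rot: [[-0.968, -0.252, 0.0], [-0.252, 0.968, -0.0], [-0.0, -0.0, -1.0]]
wrist_force: [-0.0, 1.1, 0.9]
gripper_width: 0.005
```

Request:
arm_command(rows=[{"fingers": 0, "roll": 0, "travel": [0, 0, 0.1]}, {"fingers": 0, "roll": 0, "travel": [0, 0, 0.2]}, {"fingers": 0, "roll": 0, "travel": [0, 0, 0.3]}, {"fingers": 0, "roll": 0, "travel": [0, 0, 0.4]}])

```text
time_s: 4.8
tcp_pos: [0.4673, 0.0236, 0.0806]
ee_rot: [[-0.968, -0.252, 0.0], [-0.252, 0.968, 0.0], [-0.0, 0.0, -1.0]]
wrist_force: [-0.6, 0.2, 2.9]
gripper_width: 0.006
```

Request:
arm_command(rows=[{"fingers": 0, "roll": 0, "travel": [0, 0, 0.15]}, {"fingers": 0, "roll": 0, "travel": [0, 0, 0.3]}, {"fingers": 0, "roll": 0, "travel": [0, 0, 0.45]}, {"fingers": 0, "roll": 0, "travel": [0, 0, 0.6]}, {"fingers": 0, "roll": 0, "travel": [0, 0, 0.7]}, {"fingers": 0, "roll": 0, "travel": [0, 0, 0.8]}])

```text
time_s: 5.4
tcp_pos: [0.4673, 0.0236, 0.0724]
ee_rot: [[-0.968, -0.252, 0.0], [-0.252, 0.968, 0.0], [-0.0, -0.0, -1.0]]
wrist_force: [-1.0, 0.1, 2.1]
gripper_width: 0.004
```

Request:
arm_command(rows=[{"fingers": 0, "roll": 0, "travel": [0, 0, 0.1]}, {"fingers": 0, "roll": 0, "travel": [0, 0, 0.2]}, {"fingers": 0, "roll": 0, "travel": [0, 0, 0.2]}])

```text
time_s: 5.7
tcp_pos: [0.4673, 0.0235, 0.0706]
ee_rot: [[-0.968, -0.252, 0.0], [-0.252, 0.968, -0.0], [-0.0, -0.0, -1.0]]
wrist_force: [-0.5, 0.3, 4.1]
gripper_width: 0.005
```

Request:
arm_command(rows=[{"fingers": 0, "roll": 0, "travel": [0, 0, 0.1]}, {"fingers": 0, "roll": 0, "travel": [0, 0, 0.2]}, {"fingers": 0, "roll": 0, "travel": [0, 0, 0.2]}])

```text
time_s: 6.0
tcp_pos: [0.4673, 0.0235, 0.069]
ee_rot: [[-0.968, -0.252, 0.0], [-0.252, 0.968, -0.0], [-0.0, -0.0, -1.0]]
wrist_force: [-2.3, 1.5, 8.5]
gripper_width: 0.008
```

Request:
arm_command(rows=[{"fingers": 0, "roll": 0, "travel": [0, 0, 0.05]}, {"fingers": 0, "roll": 0, "travel": [0, 0, 0.1]}, {"fingers": 0, "roll": 0, "travel": [0, 0, 0.1]}])

```text
time_s: 6.3
tcp_pos: [0.4673, 0.0235, 0.0683]
ee_rot: [[-0.968, -0.253, 0.0], [-0.253, 0.968, -0.0], [-0.0, -0.0, -1.0]]
wrist_force: [-2.5, 0.0, 9.4]
gripper_width: 0.004
```

The force rose from 3 to 9 N, so the button is at its stop. Now I lift and check.

Request:
arm_command(rows=[{"fingers": 0, "roll": 0, "travel": [0, 0, -0.5]}, {"fingers": 0, "roll": 0, "travel": [0, 0, -2]}, {"fingers": 0, "roll": 0, "travel": [0, 0, -5]}, {"fingers": 0, "roll": 0, "travel": [0, 0, -8]}, {"fingers": 0, "roll": 0, "travel": [0, 0, -8]}])

```text
time_s: 6.8
tcp_pos: [0.4698, 0.0243, 0.1509]
ee_rot: [[-0.968, -0.253, 0.008], [-0.253, 0.968, 0.002], [-0.008, 0.0, -1.0]]
wrist_force: [1.1, 0.2, 0.8]
gripper_width: 0.005
```

```bash
python3 go.py .647 -.1083 .15; python3 - <<'E'
from caps import *
for cam in('top','scene'):
    p,d=capture(cam)
    for k,v in caps(cam,p,d,S).items(): print(cam,k,v)
E
```

```text
t 6.8 tcp [0.4698 0.0243 0.1509] F [1.1  0.19 0.82] w 0.00510914786916045 v 3.9785924546203257
travel cm [-13.79 -17.31   0.2 ]
[[-0.968, -0.253, 0.008], [-0.253, 0.968, 0.002], [-0.008, 0.0, -1.0]]
top blue (0, [nan, nan, nan], [0, 0], 0)
top yellow (59, [0.6472, -0.1074, 0.1011], [0.647, -0.1075], 0.0137)
top green (55, [0.4701, -0.248, 0.1021], [0.4701, -0.2477], 0.0132)
top red (55, [0.5899, 0.1342, 0.1021], [0.5901, 0.1344], 0.0135)
top turq (57, [0.5138, -0.383, 0.1046], [0.5117, -0.3816], 0.0131)
scene blue (40, [0.4683, 0.0221, 0.091], [0.4684, 0.0208], 0.0156)
scene yellow (72, [0.6484, -0.1102, 0.1017], [0.648, -0.11], 0.0143)
scene green (67, [0.4722, -0.251, 0.1024], [0.4708, -0.2512], 0.0146)
scene red (44, [0.5915, 0.1338, 0.1027], [0.5913, 0.1314], 0.0153)
scene turq (94, [0.5135, -0.3848, 0.1046], [0.5126, -0.3844], 0.0145)
  return _methods._mean(a, axis=axis, dtype=dtype,
  ret = um.true_divide(
```

The blue cap now reads 0.091 m, which is in, with no shift. On to yellow at the same height.

Request:
arm_command(rows=[{"fingers": 0, "roll": 0, "travel": [-2, -2.5, 0]}, {"fingers": 0, "roll": 0, "travel": [-4.5, -5.6, 0]}, {"fingers": 0, "roll": 0, "travel": [-7, -8.8, 0]}, {"fingers": 0, "roll": 0, "travel": [-9.5, -12, 0]}, {"fingers": 0, "roll": 0, "travel": [-12, -15, 0]}, {"fingers": 0, "roll": 0, "travel": [-13.4, -16.8, 0]}, {"fingers": 0, "roll": 0, "travel": [-13.8, -17.3, 0]}, {"fingers": 0, "roll": 0, "travel": [-13.8, -17.3, 0]}, {"fingers": 0, "roll": 0, "travel": [-13.8, -17.3, 0]}, {"fingers": 0, "roll": 0, "travel": [-13.8, -17.3, 0]}])

```text
time_s: 7.9
tcp_pos: [0.6434, -0.1082, 0.1474]
ee_rot: [[-0.967, -0.253, -0.001], [-0.253, 0.967, 0.0], [0.001, 0.0, -1.0]]
wrist_force: [-0.1, 0.2, -0.4]
gripper_width: 0.009
```

```bash
python3 go.py .647 -.1083 .09
```

```text
t 7.9 tcp [ 0.6434 -0.1082  0.1474] F [-0.09  0.24 -0.36] w 0.008748170803216031 v 0.44031562525977563
travel cm [-0.35 -0.1   5.74]
[[-0.967, -0.253, -0.001], [-0.253, 0.967, 0.0], [0.001, 0.0, -1.0]]
```

Request:
arm_command(rows=[{"fingers": 0, "roll": 0, "travel": [-0.35, -0.1, 1.5]}, {"fingers": 0, "roll": 0, "travel": [-0.35, -0.1, 3.5]}, {"fingers": 0, "roll": 0, "travel": [-0.35, -0.1, 5]}, {"fingers": 0, "roll": 0, "travel": [-0.35, -0.1, 5.7]}, {"fingers": 0, "roll": 0, "travel": [-0.35, -0.1, 5.9]}, {"fingers": 0, "roll": 0, "travel": [-0.35, -0.1, 6.1]}, {"fingers": 0, "roll": 0, "travel": [-0.35, -0.1, 6.1]}])

```text
time_s: 8.6
tcp_pos: [0.6483, -0.1091, 0.0869]
ee_rot: [[-0.968, -0.252, 0.001], [-0.252, 0.968, -0.0], [-0.001, -0.0, -1.0]]
wrist_force: [-0.4, -0.1, -0.1]
gripper_width: 0.006
```

Request:
arm_command(rows=[{"fingers": 0, "roll": 0, "travel": [0, 0, 0.15]}, {"fingers": 0, "roll": 0, "travel": [0, 0, 0.3]}, {"fingers": 0, "roll": 0, "travel": [0, 0, 0.45]}, {"fingers": 0, "roll": 0, "travel": [0, 0, 0.6]}, {"fingers": 0, "roll": 0, "travel": [0, 0, 0.75]}, {"fingers": 0, "roll": 0, "travel": [0, 0, 0.9]}, {"fingers": 0, "roll": 0, "travel": [0, 0, 1.0]}])

```text
time_s: 9.3
tcp_pos: [0.6484, -0.1092, 0.0766]
ee_rot: [[-0.968, -0.252, 0.001], [-0.252, 0.968, -0.0], [-0.001, -0.0, -1.0]]
wrist_force: [0.7, 0.1, 3.0]
gripper_width: 0.004
```

Request:
arm_command(rows=[{"fingers": 0, "roll": 0, "travel": [0, 0, 0.15]}, {"fingers": 0, "roll": 0, "travel": [0, 0, 0.3]}, {"fingers": 0, "roll": 0, "travel": [0, 0, 0.45]}, {"fingers": 0, "roll": 0, "travel": [0, 0, 0.6]}, {"fingers": 0, "roll": 0, "travel": [0, 0, 0.6]}])

```text
time_s: 9.8
tcp_pos: [0.6484, -0.1092, 0.0708]
ee_rot: [[-0.968, -0.252, 0.001], [-0.252, 0.968, -0.0], [-0.001, -0.0, -1.0]]
wrist_force: [0.6, 0.5, 5.0]
gripper_width: 0.005
```

Request:
arm_command(rows=[{"fingers": 0, "roll": 0, "travel": [0, 0, 0.08]}, {"fingers": 0, "roll": 0, "travel": [0, 0, 0.15]}, {"fingers": 0, "roll": 0, "travel": [0, 0, 0.15]}])

```text
time_s: 10.1
tcp_pos: [0.6484, -0.1092, 0.0699]
ee_rot: [[-0.968, -0.252, 0.001], [-0.252, 0.968, -0.0], [-0.001, -0.001, -1.0]]
wrist_force: [-0.2, 0.7, 7.2]
gripper_width: 0.009
```

Request:
arm_command(rows=[{"fingers": 0, "roll": 0, "travel": [0, 0, 0.05]}, {"fingers": 0, "roll": 0, "travel": [0, 0, -0.5]}, {"fingers": 0, "roll": 0, "travel": [0, 0, -2]}, {"fingers": 0, "roll": 0, "travel": [0, 0, -5]}, {"fingers": 0, "roll": 0, "travel": [0, 0, -8]}, {"fingers": 0, "roll": 0, "travel": [0, 0, -8]}, {"fingers": 0, "roll": 0, "travel": [0, 0, -8]}])

```text
time_s: 10.8
tcp_pos: [0.6471, -0.109, 0.1485]
ee_rot: [[-0.968, -0.251, -0.001], [-0.251, 0.968, 0.001], [0.001, 0.001, -1.0]]
wrist_force: [0.2, -0.2, -0.2]
gripper_width: 0.007
```

```bash
python3 go.py .4703 -.2493 .15; python3 -W ignore - <<'E'
from caps import *
for cam in('top','scene'):
    p,d=capture(cam)
    for k,v in caps(cam,p,d,S).items(): print(cam,k,v)
E
```

```text
t 10.8 tcp [ 0.6471 -0.109   0.1485] F [ 0.24 -0.22 -0.15] w 0.006943850644119998 v 1.934902623582822
travel cm [20.64 -9.13 -0.14]
[[-0.968, -0.251, -0.001], [-0.251, 0.968, 0.001], [0.001, 0.001, -1.0]]
top blue (0, [nan, nan, nan], [0, 0], 0)
top yellow (0, [nan, nan, nan], [0, 0], 0)
top green (61, [0.4703, -0.2478, 0.1022], [0.4701, -0.2475], 0.0134)
top red (49, [0.5901, 0.1364, 0.1017], [0.5901, 0.1347], 0.0136)
top turq (49, [0.5138, -0.3814, 0.1051], [0.5121, -0.3818], 0.013)
scene blue (0, [nan, nan, nan], [0, 0], 0)
scene yellow (67, [0.6488, -0.1098, 0.0906], [0.6496, -0.1086], 0.0145)
scene green (68, [0.4716, -0.2502, 0.1022], [0.4708, -0.2491], 0.0145)
scene red (42, [0.5925, 0.1335, 0.1026], [0.5912, 0.1321], 0.0139)
scene turq (94, [0.5141, -0.3844, 0.1045], [0.5128, -0.3841], 0.0142)
```

Yellow is in at 0.0906 m. On to green.

Request:
arm_command(rows=[{"fingers": 0, "roll": 0, "travel": [2.5, -1.1, 0]}, {"fingers": 0, "roll": 0, "travel": [6, -2.7, 0]}, {"fingers": 0, "roll": 0, "travel": [9.5, -4.2, 0]}, {"fingers": 0, "roll": 0, "travel": [13, -5.8, 0]}, {"fingers": 0, "roll": 0, "travel": [16.5, -7.3, 0]}, {"fingers": 0, "roll": 0, "travel": [19.5, -8.6, 0]}, {"fingers": 0, "roll": 0, "travel": [20.6, -9.1, 0]}, {"fingers": 0, "roll": 0, "travel": [20.6, -9.1, 0]}, {"fingers": 0, "roll": 0, "travel": [20.6, -9.1, 0]}, {"fingers": 0, "roll": 0, "travel": [20.6, -9.1, 0]}])

```text
time_s: 11.9
tcp_pos: [0.4725, -0.2486, 0.1486]
ee_rot: [[-0.967, -0.253, -0.0], [-0.253, 0.967, 0.0], [0.0, 0.0, -1.0]]
wrist_force: [-0.0, -0.4, -0.5]
gripper_width: 0.0
```

```bash
python3 go.py .4703 -.2493 .087
```

```text
t 11.9 tcp [ 0.4725 -0.2486  0.1486] F [-0.   -0.44 -0.53] w 0.00010088979232842802 v 0.2051567506684516
travel cm [ 0.24 -0.02  6.16]
[[-0.967, -0.253, -0.0], [-0.253, 0.967, 0.0], [0.0, 0.0, -1.0]]
```

Request:
arm_command(rows=[{"fingers": 0, "roll": 0, "travel": [0.2, 0, 1.5]}, {"fingers": 0, "roll": 0, "travel": [0.2, 0, 3.5]}, {"fingers": 0, "roll": 0, "travel": [0.2, 0, 5]}, {"fingers": 0, "roll": 0, "travel": [0.2, 0, 5.7]}, {"fingers": 0, "roll": 0, "travel": [0.2, 0, 5.9]}, {"fingers": 0, "roll": 0, "travel": [0.2, 0, 6.1]}, {"fingers": 0, "roll": 0, "travel": [0.2, 0, 6.1]}])

```text
time_s: 12.6
tcp_pos: [0.4702, -0.2496, 0.0884]
ee_rot: [[-0.968, -0.252, 0.001], [-0.252, 0.968, -0.0], [-0.001, -0.001, -1.0]]
wrist_force: [-0.1, 0.6, 0.5]
gripper_width: 0.005
```

Request:
arm_command(rows=[{"fingers": 0, "roll": 0, "travel": [0, 0, 0.15]}, {"fingers": 0, "roll": 0, "travel": [0, 0, 0.3]}, {"fingers": 0, "roll": 0, "travel": [0, 0, 0.45]}, {"fingers": 0, "roll": 0, "travel": [0, 0, 0.6]}, {"fingers": 0, "roll": 0, "travel": [0, 0, 0.75]}, {"fingers": 0, "roll": 0, "travel": [0, 0, 0.9]}, {"fingers": 0, "roll": 0, "travel": [0, 0, 1.0]}])

```text
time_s: 13.3
tcp_pos: [0.4699, -0.2498, 0.0781]
ee_rot: [[-0.968, -0.252, 0.001], [-0.252, 0.968, -0.0], [-0.001, -0.0, -1.0]]
wrist_force: [-1.0, -0.2, 2.4]
gripper_width: 0.003
```

Request:
arm_command(rows=[{"fingers": 0, "roll": 0, "travel": [0, 0, 0.15]}, {"fingers": 0, "roll": 0, "travel": [0, 0, 0.3]}, {"fingers": 0, "roll": 0, "travel": [0, 0, 0.45]}, {"fingers": 0, "roll": 0, "travel": [0, 0, 0.6]}, {"fingers": 0, "roll": 0, "travel": [0, 0, 0.6]}])

```text
time_s: 13.8
tcp_pos: [0.4699, -0.2497, 0.0718]
ee_rot: [[-0.968, -0.252, 0.0], [-0.252, 0.968, -0.0], [-0.0, -0.0, -1.0]]
wrist_force: [1.5, 0.0, 2.9]
gripper_width: 0.008
```

Request:
arm_command(rows=[{"fingers": 0, "roll": 0, "travel": [0, 0, 0.1]}, {"fingers": 0, "roll": 0, "travel": [0, 0, 0.2]}, {"fingers": 0, "roll": 0, "travel": [0, 0, 0.25]}, {"fingers": 0, "roll": 0, "travel": [0, 0, 0.25]}])

```text
time_s: 14.2
tcp_pos: [0.4699, -0.2498, 0.07]
ee_rot: [[-0.968, -0.252, 0.001], [-0.252, 0.968, -0.0], [-0.0, -0.001, -1.0]]
wrist_force: [-0.6, 0.7, 6.6]
gripper_width: 0.004
```

The force is 6.6 N, so green is at its stop. Now I lift and do the final check.

Request:
arm_command(rows=[{"fingers": 0, "roll": 0, "travel": [0, 0, 0.05]}, {"fingers": 0, "roll": 0, "travel": [0, 0, -0.5]}, {"fingers": 0, "roll": 0, "travel": [0, 0, -2]}, {"fingers": 0, "roll": 0, "travel": [0, 0, -5]}, {"fingers": 0, "roll": 0, "travel": [0, 0, -9]}, {"fingers": 0, "roll": 0, "travel": [0, 0, -13]}, {"fingers": 0, "roll": 0, "travel": [0, 0, -13]}, {"fingers": 0, "roll": 0, "travel": [0, 0, -13]}])

```text
time_s: 15.0
tcp_pos: [0.4693, -0.2493, 0.1997]
ee_rot: [[-0.968, -0.252, 0.001], [-0.252, 0.968, 0.001], [-0.001, 0.001, -1.0]]
wrist_force: [-0.5, 0.5, -1.0]
gripper_width: 0.006
```

Request:
arm_command(rows=[{"fingers": 0, "roll": 0, "travel": [1, -4, 0]}, {"fingers": 0, "roll": 0, "travel": [2, -8, 0]}, {"fingers": 0, "roll": 0, "travel": [3, -12, 0]}, {"fingers": 0, "roll": 0, "travel": [4, -16, 0]}, {"fingers": 0, "roll": 0, "travel": [5, -20, 0]}, {"fingers": 0, "roll": 0, "travel": [6, -24, 0]}, {"fingers": 0, "roll": 0, "travel": [6, -24, 0]}, {"fingers": 0, "roll": 0, "travel": [6, -24, 0]}, {"fingers": 0, "roll": 0, "travel": [6, -24, 0]}])

```text
time_s: 15.9
tcp_pos: [0.4716, -0.4958, 0.1979]
ee_rot: [[-0.968, -0.252, -0.002], [-0.252, 0.968, 0.002], [0.002, 0.003, -1.0]]
wrist_force: [0.8, -0.2, 0.0]
gripper_width: 0.003
```

```bash
python3 -W ignore - <<'E'
from caps import *
for cam in('top','scene'):
    p,d=capture(cam)
    for k,v in caps(cam,p,d,S).items(): print(cam,k,v)
    if cam=='top': cv2.imwrite('pics/end.png',cv2.resize(p[...,::-1],(800,600)))
s=sense();print(s['time_s'],s['tcp_pos'],s['wrist_force'])
E
```

```text
top blue (59, [0.4659, 0.0243, 0.0894], [0.4672, 0.0235], 0.0134)
top yellow (51, [0.6479, -0.1084, 0.0902], [0.6469, -0.1074], 0.0135)
top green (67, [0.4698, -0.25, 0.0897], [0.4707, -0.2489], 0.0137)
top red (53, [0.5877, 0.1365, 0.1019], [0.5901, 0.134], 0.0137)
top turq (58, [0.5113, -0.381, 0.1043], [0.5118, -0.3818], 0.0131)
scene blue (43, [0.4686, 0.0226, 0.0907], [0.4671, 0.0219], 0.0138)
scene yellow (64, [0.6486, -0.1091, 0.091], [0.6481, -0.1104], 0.0139)
scene green (54, [0.4746, -0.2516, 0.0907], [0.4738, -0.2516], 0.013)
scene red (42, [0.5904, 0.1335, 0.1023], [0.5908, 0.1335], 0.014)
scene turq (93, [0.5142, -0.3847, 0.1048], [0.5118, -0.3841], 0.0152)
16.0 [ 0.47215409 -0.49570772  0.19927957] [-0.05581789 -0.19330062  0.66977725]
```

View pics/end.png

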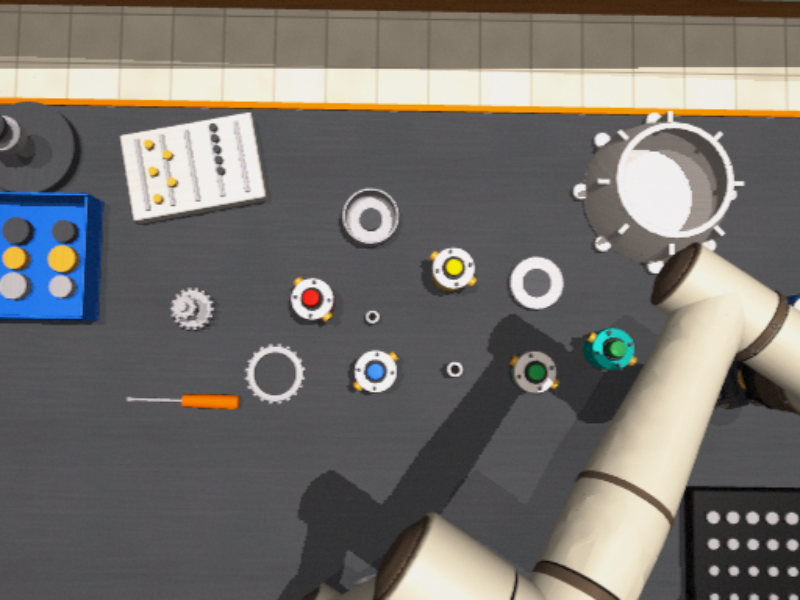

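The end picture shows all four filters and the loose parts at their starting pixels: blue (375,372), yellow (454,266), green (536,372), red (311,297). The arm is clear of everything, so I hand the job in.

```bash
python3 -c "from station import *;print(finish_job())"
```

```text
the job is handed in; nothing more can be done
None
```

I pressed the blue, yellow and green buttons all the way in, in that order, with closed fingertips, and handed the job in at about 16 s of the 48 s. The last wrist readings before lifting were about 9, 7 and 7 N. Handing in reports no verdict.

- **Final heights:** both cameras put the three caps at 89–91 mm, against 90 mm for fully in. The red cap is still up at 102 mm, and so is the turquoise look-alike at about 104 mm.
- **Nothing moved:** filter positions are the same as at the start to within about 3 mm. The loose parts look unmoved in the end picture; I did not measure them. The arm was clear and the wrist force about zero when I handed in.
- **Disagreements:** the closed fingertips sat about 28–30 mm higher than the stated tool geometry. My first descent on blue stopped short without touching, so I used depth and force to set the press height. The label search also mixed up colours and parts (for example, it offered the blue cap as `yellow_top`), so I located the caps by colour and depth instead.

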